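# Torque the lid nut of a digestion vessel with a break-over wrench

## Task

Close the steel digestion vessel: pick up the ring-ended click wrench, slip its ring fully down over the hex nut on the vessel's lid without forcing it, and tighten the nut (clockwise seen from above) until the wrench handle breaks over at its hinge. Stop at the click, well before the handle reaches the end of its break-over travel, let go and leave the wrench lying flat on the lid with its ring on the tightened nut. Do not disturb the glassware and the other things on the bench.

Things in the scene. Friction and masses are not known exactly. Their poses are not given: they have to be found in the camera images.
- nut_mid (a point): the steel hex nut standing on the lid, on the vessel's axis: 30 mm across flats, 34.6 mm across corners, 20 mm high, its top 4 mm a cone narrowing to 22 mm; a 14 mm stud stands 6 mm above it. This point is half-way up the nut, 100 mm above the bench; its x axis is square to one flat of the hex, z up.
- nut: the same nut as a body, origin on the lid. It turns with slight friction (0.12 N m), tightens clockwise seen from above, and comes up hard after a further 20 to 57 degrees, differently each time and not visible; past that only the wrench's hinge gives. Turning it anticlockwise loosens it.
- ring_mid (a point): centre of the ring end of the loose click wrench, half-way up its 20 mm thickness (10 mm above the bench at the start, 100 mm when fully on the nut, lying on the lid). Open hexagonal steel ring, 33 mm across flats inside, 49 mm outside. x axis points to the handle and is square to an inside flat: it fits when it differs from the nut's x by a multiple of 60 degrees. z up.
- wrench: the wrench's ring end as a  origin under the ring centre, axes as the ring's. The whole wrench is 217 mm long, weighs about 0.36 kg and balances about 40 mm from the ring centre; flat on the lid it stays put by itself. On the nut the ring has 1.5 mm play all round and can turn about 12 degrees either way.
- grip_mid (a point): middle of the black rubber grip of the wrench's handle, half-way up, 125 mm from the ring centre. The grip is 24 mm wide, 20 mm high, 120 mm long. x axis runs along the handle away from the ring, z up. The angle between this x axis and the ring's x axis is the break-over: 0 when straight, a click from about 5 degrees, overdone past about 13, end stop at 20.
- handle: the same handle as a body; its origin lies on the underside at its hinge (vertical axis), 38 mm from the ring centre. A spring holds it straight until, with the nut tight, about 9 N pushes sideways on the middle of the grip (0.8 N m at the hinge); then it breaks over clockwise seen from above, the force almost level. It springs straight when let go; it cannot bend the other way.
- nut_corner (a point): one of the nut's six corners, half-way up, 17.3 mm from its axis (it turns with the nut; 30 degrees anticlockwise of the nut's x axis).
- vessel: the digestion vessel, bolted to the bench: steel cylinder 96 mm in diameter on a 130 mm square base plate, with a flat round lid 116 mm in diameter whose upper face is 90 mm above the bench. Origin on its axis at bench level, z up. It does not move.
- bottle_a: amber glass bottle with black cap, 60 mm in diameter, 125 mm high, standing left; origin under its centre. Bystander.
- bottle_b: smaller amber jar with black cap, 52 mm in diameter, 100 mm high, far right; origin under its centre. Bystander.
- beaker: glass beaker, 68 mm in diameter, 85 mm high; origin under its centre. Bystander.
- spanner: plain open-ended flat spanner, 150 mm long, lying on the bench; has no hinge and no rubber grip. Origin in its underside. Bystander.
- dish: flat clear dish, 70 mm in diameter, 14 mm high; origin under its centre. Bystander.
- gasket: flat black rubber ring, 60 mm in diameter, 5 mm high; origin under its centre. Bystander.
- weight: small brass balance weight, 26 mm in diameter, 42 mm high; origin under its centre. Bystander.
Not all that is in view belongs to the job. Leave any orange look-alike of the wrench alone. Of the things shaped like the vessel, the steel one is meant.

How it is judged:
By the outcome, as a careful person would: the job done as asked, in the order asked, and still so for the second after the job is handed in, with the robot touching nothing.
It also fails if it takes over 72 s, if anything falls off the work surface, if the arm or the gripper's body presses on something with over 40 N, if the wrist force passes 120 N, or if a joint passes its speed limit or range.

## Robot

A 6-joint arm with a two-finger parallel gripper is mounted at the origin on the work surface. World frame = base frame: x ahead of the robot, y to its left, z up, the work surface at z = 0. Lengths are in m, angles in rad, forces in N, time in s.
With the tool pointing down it reaches from about 0.425 to 0.95 m from the base axis. Payload 14.7 kg.
Tool frame: the origin (TCP) lies midway between the tips of the shut fingers; the grasp point (between the pads) lies 19 mm behind it; z points along the fingers, y is the direction in which the jaws open and shut (so a half turn about z gives the same grasp; the last joint's range is limited). The gripper opens to 85 mm and grips with 20 to 120 N. Pads are 22 mm wide; open, the fingers measure 114 mm over their backs; the gripper's body (76 mm by 85 mm) begins 54 mm behind the grasp point. The pads swing forward as they close: fully open they stand 13 mm farther back than shut.
Start: joints at [1.072, 0.48, 1.596, -0, 1.065, -0.047], TCP at [0.284, 0.585, 0.231] pointing down, gripper open.
Joint ranges: [-2.75, 2.75], [-0.82, 2.05], [0.23, 2.67], [-1.56, 4.7], [0.09, 2.69], [-2.92, 2.92]. Speed limits (rad/s): [1.89, 1.89, 2.39, 3.01, 3.01, 3.01].

## Interface

Orientations are given as a unit quaternion [w, x, y, z].
In Python, from cell import manip gives the robot as it stands. The module is installed in compiled form; this text tells all that it offers.
- The arm moves only by the shell command python3 -m inch 'ROWS' [FORCE]. ROWS is JSON, a list of rows, each a list of 3 entries, a list of its own where there are three numbers: the shift along the tool's x, y, z in m, then the turn about the tool's z in rad, then the finger opening in m, from 0 to 0.0854. A call has 1 to 8 rows; each row shifts and turns the commanded pose from where the row before left it, along the tool's axes as they then stand; what a row does not reach is not made up. A row lasts 1/8 s, in which the tool goes at most 62.5 mm and 10.7 degrees, less where a joint would pass 70% of its speed; a pose out of reach is approached as far as the arm can. A call is refused whole if a number of a shift passes 0.0625 or a number of a turn 0.188, either way. A call with a gripper value outside its range is refused whole. The fingers move at their own pace and stop on an object; FORCE is the grip in N (left out, the last holds). Time passes only in rows, so rows that do not move let the fingers close. It gives the time, the measured TCP pose, the force and the opening at its end, in the units of the state.
- manip.read_state(): the state, without advancing time (a new reading comes with each control period).
- manip.grab_frame(name): name is "scene" or "top"; returns a dict with "pixels" (480x640x3 uint8, blue, green, red), "range_z" (480x640 float32, m along the optical axis (not along the pixel's ray), 0 where there is no reading), "vfov" (degrees; the focal length in pixels is half the picture's height over the tangent of half this angle, whatever the lens; pixels are square), "cx", "cy" (the principal point, pixels), "R" (3x3) and "t" (3): a world point X has camera coordinates R X + t. Camera axes: x right, y down, z forward; pixel columns grow to the right and rows downward; lengths in m; the calibration is good to about 2 mm. A picture is of the moment at which its call begins.
- manip.finish_job(): hands the job in, once; it reports no verdict.
Trained networks look in a picture, given as the dict that the camera call returned (one of the last four; its "shot" number tells which), for a name from the list of things; names that differ only in an ending like _2 or _b are one class to them, and where a whole thing is asked for, a point or a joint stands for the part that bears it (a point fixed in the world has none). Each returns a list of dicts, best first, with "score" (0 to 1); they miss things now and then, are a little off and sometimes report something else, mostly with a low value. They report only what shows in the picture. A call takes as long as a camera call. They do not tell look-alikes from the thing itself.
- manip.spot_in(target, picture): "extent" ([left, top, right, bottom] in pixels, round what is visible of it).
- manip.pinpoint(target, picture): "location" ([column, row] in pixels: a listed point, or the origin of a listed thing).
The state is a dict: "t": time; "q": joint angles; "dq": joint speeds; "joint_torque": joint torques, N m; "eef_pos": TCP position; "tcp_rot": TCP orientation; "ft_force": force on the tool from outside, world axes, zero at the start; "torque": the same for the moment, N m; "width": finger opening in m.
Only numpy, scipy, OpenCV 4.12 (cv2) and the standard library are available. Lean on these libraries where they do the work, as an engineer would, in place of code of your own. Each camera call takes 0.05 s, during which the arm holds its last target.

## Working session

There is one attempt and no reset: what is moved stays moved. The work goes in short steps, Python scripts to look and compute and a shell command to move; the robot and the scene stay as the last step left them, time stands still between calls to the robot, and variables do not carry over. Pictures are saved under pics/ and viewed, and the job is handed in when it is done.

```bash
mkdir -p pics
cat > h.py <<'E'
import numpy as np, cv2
from cell import manip
def px2w(f,u,v,z=None):
    fl=240/np.tan(np.radians(f["vfov"])/2)
    d=np.array([(u-f["cx"])/fl,(v-f["cy"])/fl,1.0]);R=np.array(f["R"]);t=np.array(f["t"])
    c=-R.T@t; dw=R.T@d
    if z is None:
        r=f["range_z"][int(round(v)),int(round(u))]; return c+dw*r
    return c+dw*((z-c[2])/dw[2])
def w2px(f,X):
    fl=240/np.tan(np.radians(f["vfov"])/2)
    c=np.array(f["R"])@X+np.array(f["t"]); return fl*c[0]/c[2]+f["cx"],fl*c[1]/c[2]+f["cy"]
E
python3 - <<'E'
from h import *
s=manip.read_state(); print(s)
for n in ("scene","top"):
    f=manip.grab_frame(n); cv2.imwrite(f"pics/{n}0.png",f["pixels"]); print(n,f["vfov"],f["cx"],f["cy"],-np.array(f["R"]).T@f["t"],np.array(f["R"]).round(3).tolist())
    for t,z in (("nut_mid",.1),("nut_corner",.1),("ring_mid",.01),("grip_mid",.01),("handle",0),("vessel",0),("bottle_a",0),("bottle_b",0),("beaker",0),("spanner",0),("dish",0),("gasket",0),("weight",0)):
        for r in manip.pinpoint(t,f)[:3]:
            print(t,round(r["score"],2),np.round(r["location"],1),px2w(f,*r["location"],z).round(4))
E
```

```text
{'t': 0.0, 'q': array([ 1.07238528e+00,  4.80842420e-01,  1.59686343e+00,  2.62970883e-05,
        1.06511880e+00, -4.65858896e-02]), 'dq': array([-0.00157388, -0.00033828, -0.00054022, -0.00062246, -0.00012686,
       -0.0013942 ]), 'joint_torque': array([ 1.85464582e-03, -9.50660920e+01, -4.30193388e+01,  4.96736029e-04,
        1.26666029e-02,  1.25297856e-04]), 'eef_pos': array([0.28356197, 0.58442566, 0.23066942]), 'tcp_rot': array([-1.76863825e-04,  2.24002017e-01,  9.74588486e-01, -5.90174748e-04]), 'ft_force': array([-0.09208945, -0.09949049, -0.2800781 ]), 'torque': array([-0.01086525,  0.03140249,  0.01024934]), 'width': 0.0853325227420607}
scene 54.91621252655131 311.43023372327934 235.73104944435752 [ 0.92145766 -0.27803779  0.90048171] [[0.491, 0.871, 0.013], [0.748, -0.414, -0.519], [-0.446, 0.264, -0.855]]
nut_mid 0.74 [401.   97.2] [0.2604 0.3619 0.1   ]
nut_mid 0.63 [373.  238.7] [0.5699 0.0747 0.1   ]
nut_corner 0.72 [410.6  98.6] [0.2759 0.38   0.1   ]
nut_corner 0.67 [378.2 248.5] [0.5941 0.0712 0.1   ]
ring_mid 0.84 [282.1 297.3] [ 0.5576 -0.1302  0.01  ]
ring_mi
[... 1710 characters left out ...]
    ]
handle 0.19 [312.3 291. ] [0.3883 0.0073 0.    ]
vessel 0.85 [290.3 221.9] [0.5824 0.0749 0.    ]
vessel 0.65 [176.  332.9] [0.2673 0.3695 0.    ]
bottle_a 0.94 [170.2 228. ] [0.555  0.4104 0.    ]
bottle_a 0.64 [458.8 192.9] [ 0.6836 -0.4112  0.    ]
bottle_b 0.94 [170.2 228. ] [0.555  0.4104 0.    ]
bottle_b 0.64 [458.8 192.9] [ 0.6836 -0.4112  0.    ]
beaker 0.76 [181.8 268.8] [0.4406 0.3686 0.    ]
beaker 0.61 [312.3 288.9] [0.3941 0.0075 0.    ]
dish 0.88 [316.5 165.2] [0.7548 0.0049 0.    ]
gasket 0.63 [248.  277.9] [0.42   0.1856 0.    ]
weight 0.51 [314.  285.7] [0.403 0.003 0.   ]
weight 0.27 [286.8 222.8] [0.5795 0.0847 0.    ]
weight 0.23 [171.1 226.9] [0.5582 0.4082 0.    ]
```

View pics/scene0.png

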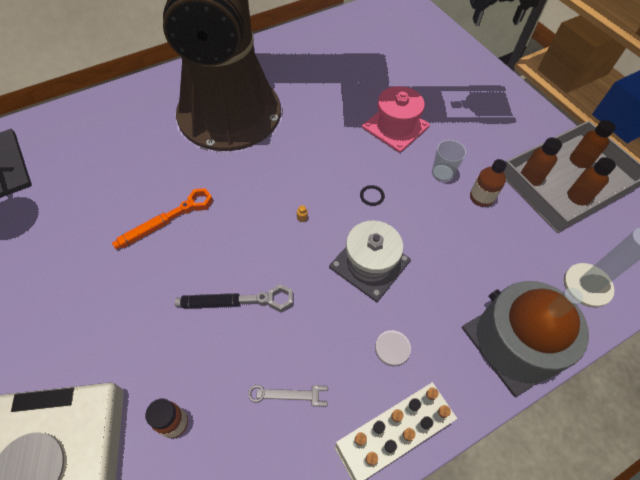

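View pics/top0.png

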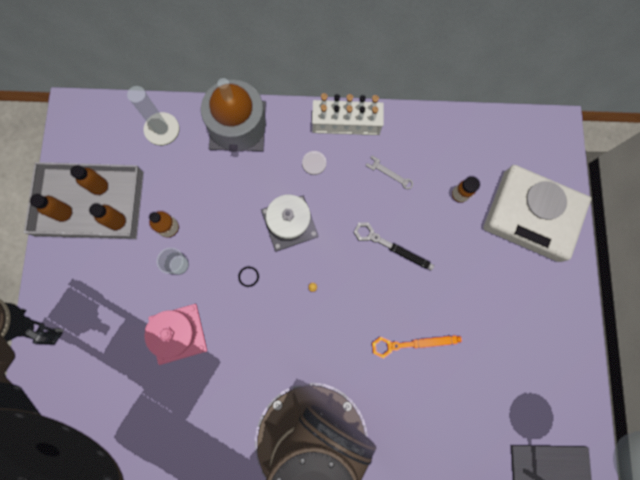

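The steel wrench with the black grip is the target. In the scene picture its ring is near (282,297) and its grip near (210,300). The steel vessel has its nut near (375,240). The orange wrench and the pink vessel are look-alikes. Next I zoom in to get the angles.

Run:
```python
from h import *
f=manip.grab_frame("scene"); g=manip.grab_frame("top")
a=cv2.resize(f["pixels"][215:275,335:415],None,fx=5,fy=5,interpolation=cv2.INTER_CUBIC)
b=cv2.resize(f["pixels"][275:325,170:300],None,fx=5,fy=5,interpolation=cv2.INTER_CUBIC)
c=cv2.resize(g["pixels"][190:250,255:325],None,fx=5,fy=5,interpolation=cv2.INTER_CUBIC)
im=np.zeros((560,800,3),np.uint8); im[:300,:400]=a; im[:300,400:750]=c; im[300:550,:650]=b
cv2.imwrite("pics/z.png",im)
# wrench mask by depth: height 12..24mm in region
for n,F in (("scene",f),("top",g)):
    fl=240/np.tan(np.radians(F["vfov"])/2); v,u=np.mgrid[:480,:640]; d=F["range_z"]
    P=np.stack([(u-F["cx"])/fl*d,(v-F["cy"])/fl*d,d],-1)-np.array(F["t"]); W=P@np.array(F["R"])
    np.save(f"W_{n}.npy",W)
    m=(W[...,2]>.012)&(W[...,2]<.028)&(W[...,0]>.45)&(W[...,0]<.62)&(W[...,1]>-.33)&(W[...,1]<-.08)&(d>0)
    Q=W[m]; q=Q[:,:2]; c0=q.mean(0); w,V=np.linalg.eigh(np.cov((q-c0).T)); ax=V[:,1]*np.sign(V[:,1]@[1,1]); s=(q-c0)@ax; p=(q-c0)@V[:,0]
    print(n,len(q),c0,np.degrees(np.arctan2(ax[1],ax[0])),s.min(),s.max(),"tip",c0+ax*s.max(),"tail",c0+ax*s.min(),Q[:,2].mean())
    m=(W[...,2]>.103)&(W[...,2]<.125)&(abs(W[...,0]-.573)<.05)&(abs(W[...,1]-.08)<.05); print("nut pts",m.sum(),W[m].mean(0),W[m].max(0))
    m=(W[...,2]>.085)&(W[...,2]<.096)&(abs(W[...,0]-.573)<.1)&(abs(W[...,1]-.08)<.1); L=W[m]; print("lid",m.sum(),L.mean(0),cv2.minEnclosingCircle(L[:,:2].astype(np.float32)))
```

```text
scene 1297 [ 0.51627311 -0.21883825] 63.65721709656787 -0.1219990580028416 0.11853959858921229 tip [ 0.56887393 -0.11260835] tail [ 0.46213719 -0.32816836] 0.019802395009377274
nut pts 181 [0.57913342 0.07299575 0.11053012] [0.59283767 0.09135209 0.11919813]
lid 2023 [0.57966427 0.07265137 0.09078641] ((0.5761474967002869, 0.07427625358104706), 0.059477463364601135)
top 702 [ 0.51516121 -0.21712655] 62.966263283174065 -0.12113911745905272 0.1197638973390316 tip [ 0.56959571 -0.11044817] tail [ 0.46010166 -0.32502989] 0.0194671123523633
nut pts 112 [0.57753758 0.07649961 0.11029909] [0.59319674 0.09214034 0.12087887]
lid 1325 [0.57743288 0.07707303 0.09048289] ((0.5789017081260681, 0.07699919492006302), 0.05819861963391304)
```

View pics/z.png

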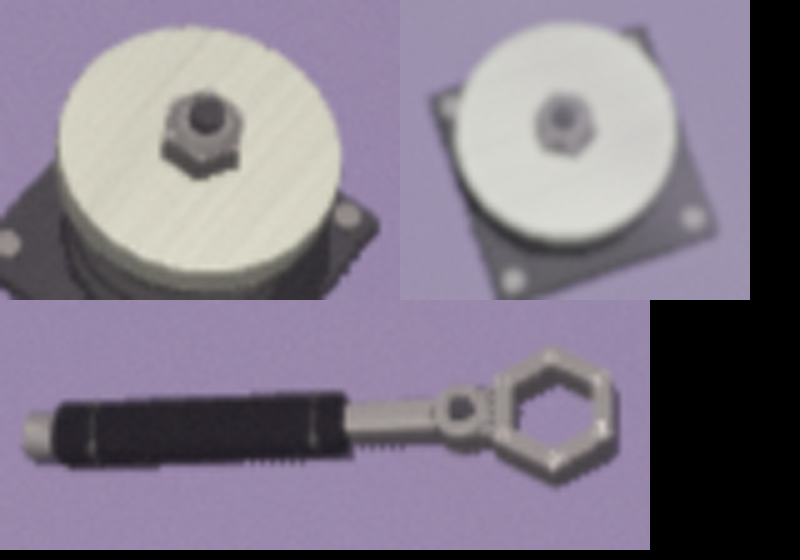

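```bash
cat >> h.py <<'E'
import json,sys
def pose():
    s=manip.read_state(); w,x,y,z=s["tcp_rot"]
    from scipy.spatial.transform import Rotation as Ro
    R=Ro.from_quat([x,y,z,w]).as_matrix(); return s,np.array(s["eef_pos"]),R,np.degrees(np.arctan2(R[1,0],R[0,0]))
def rows(wps,start=None,op=.085):
    """wps: (x,y,z,az_deg,n)"""
    s,p,R,az=pose()
    if start is not None: p,az=np.array(start[:3]),start[3]
    out=[]
    for x,y,z,a,n in wps:
        da=(a-az+180)%360-180
        for k in range(n):
            # remaining, re-split so rounding does not build up
            dp=(np.array([x,y,z])-p)/(n-k); d=((a-az+180)%360-180)/(n-k); c,si=np.cos(np.radians(az)),np.sin(np.radians(az))
            t=[round(c*dp[0]+si*dp[1],4),round(si*dp[0]-c*dp[1],4),round(-dp[2],4)]; r=round(-np.radians(d),3)
            p=p+np.array([c*t[0]+si*t[1],si*t[0]-c*t[1],-t[2]]); az-=np.degrees(r)
            out.append([t,r,op])
    for i in range(0,len(out),8): print(json.dumps(out[i:i+8]))
    print("end",p.round(4),round(az,1))
def st():
    s,p,R,az=pose(); print("t",round(s["t"],2),"p",p.round(4),"az",round(az,2),"tilt",R[:,2].round(4),"F",np.round(s["ft_force"],2),"T",np.round(s["torque"],3),"w",round(s["width"],4),"q",np.round(s["q"],2))
E
python3 -c "
from h import *
rows([(.52,.2,.2,110,9),(.514,-.2215,.12,63.3,9),(.514,-.2215,.12,63.3,1)])"
```

```text
[[[-0.0423, -0.027, 0.0035], 0.086, 0.085], [[-0.0444, -0.0233, 0.0035], 0.085, 0.085], [[-0.0463, -0.0194, 0.0035], 0.086, 0.085], [[-0.0478, -0.0154, 0.0035], 0.085, 0.085], [[-0.0489, -0.0113, 0.0035], 0.086, 0.085], [[-0.0497, -0.007, 0.0034], 0.085, 0.085], [[-0.0501, -0.0028, 0.0035], 0.086, 0.085], [[-0.0501, 0.0016, 0.0034], 0.085, 0.085]]
[[[-0.0498, 0.0058, 0.0035], 0.086, 0.085], [[-0.0438, -0.0166, 0.0089], 0.091, 0.085], [[-0.0451, -0.0126, 0.0089], 0.091, 0.085], [[-0.0461, -0.0085, 0.0089], 0.09, 0.085], [[-0.0466, -0.0043, 0.0089], 0.091, 0.085], [[-0.0468, -0.0, 0.0089], 0.09, 0.085], [[-0.0467, 0.0042, 0.0089], 0.091, 0.085], [[-0.0461, 0.0084, 0.0089], 0.09, 0.085]]
[[[-0.0451, 0.0125, 0.0088], 0.091, 0.085], [[-0.0438, 0.0166, 0.0089], 0.09, 0.085], [[0.0, -0.0, -0.0], 0.0, 0.085]]
end [ 0.514  -0.2215  0.12  ] 63.3
```

```bash
python3 -m inch '[[[-0.042,-0.027,0.0035],0.086,0.085],[[-0.044,-0.023,0.0035],0.086,0.085],[[-0.046,-0.019,0.0035],0.086,0.085],[[-0.048,-0.015,0.0035],0.086,0.085],[[-0.049,-0.011,0.0035],0.086,0.085],[[-0.05,-0.007,0.0035],0.086,0.085],[[-0.05,-0.003,0.0035],0.086,0.085],[[-0.05,0.002,0.0035],0.086,0.085]]'
python3 -m inch '[[[-0.05,0.006,0.0035],0.086,0.085],[[-0.044,-0.017,0.009],0.09,0.085],[[-0.045,-0.013,0.009],0.09,0.085],[[-0.046,-0.0085,0.009],0.09,0.085],[[-0.047,-0.004,0.009],0.09,0.085],[[-0.047,0,0.009],0.09,0.085],[[-0.047,0.004,0.009],0.09,0.085],[[-0.046,0.008,0.009],0.09,0.085]]'
python3 -m inch '[[[-0.045,0.0125,0.009],0.09,0.085],[[-0.044,0.0166,0.009],0.09,0.085],[[0,0,0],0,0.085]]'
python3 -c "
from h import *
st(); rows([(.514,-.2215,.004,63.3,6)])
f=manip.grab_frame('scene'); cv2.imwrite('pics/s1.png',cv2.resize(f['pixels'][150:350,100:420],None,fx=2.5,fy=2.5))"
```

```text
t: 2.5
eef_pos: [0.4945, 0.2424, 0.2034]
tcp_rot: [0.0, 0.541, 0.841, 0.0]
ft_force: [1.6, 1.5, 0.5]
width: 0.085
t: 3.5
eef_pos: [0.5138, -0.1295, 0.1367]
tcp_rot: [0.0, 0.801, 0.598, 0.0]
ft_force: [1.9, 0.5, 0.4]
width: 0.085
t: 3.88
eef_pos: [0.5123, -0.2245, 0.1183]
tcp_rot: [0.0, 0.852, 0.523, -0.0]
ft_force: [-0.0, 0.2, 0.1]
width: 0.0847
t 3.88 p [ 0.5123 -0.2245  0.1183] az 63.1 tilt [ 1.e-04 -4.e-04 -1.e+00] F [-0.03  0.23  0.12] T [-0.018  0.006 -0.023] w 0.0847 q [-0.47  0.5   1.91 -0.    0.73  0.  ]
[[[0.0006, 0.0, 0.019], -0.001, 0.085], [[0.0006, 0.0, 0.0191], -0.0, 0.085], [[0.0006, 0.0001, 0.019], -0.001, 0.085], [[0.0005, 0.0, 0.0191], -0.0, 0.085], [[0.0006, 0.0001, 0.019], -0.001, 0.085], [[0.0005, 0.0, 0.0191], -0.0, 0.085]]
end [ 0.514  -0.2215  0.004 ] 63.3
```

View pics/s1.png

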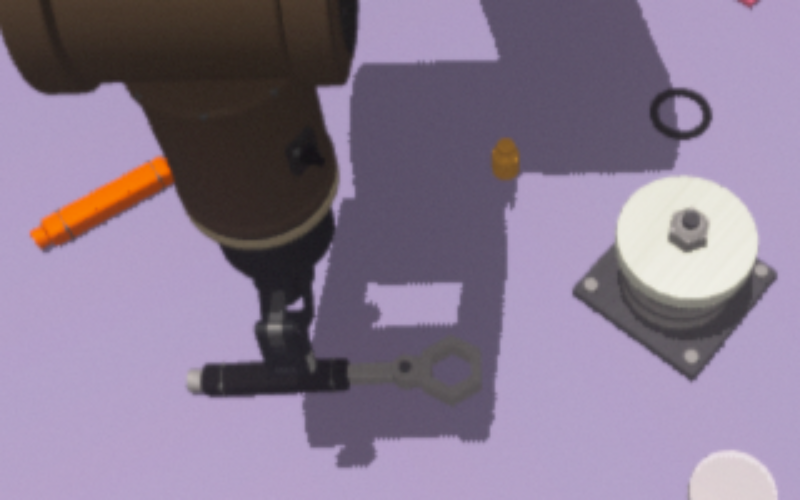

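The gripper sits above the black grip, with the ring at about (455,370) in this crop and the jaws across the handle. I descend and close.

```bash
python3 -m inch '[[[0.001,0,0.025],0,0.085],[[0.001,0,0.025],0,0.085],[[0.001,0,0.025],0,0.085],[[0,0,0.02],0,0.085],[[0,0,0.015],0,0.06],[[0,0,0.004],0,0.045]]' 60
python3 -m inch '[[[0,0,0],0,0.02],[[0,0,0],0,0.02],[[0,0,0],0,0.02],[[0,0,0],0,0.02],[[0,0,0],0,0.02]]' 110; python3 -c "
from h import *
st()"
```

```text
t: 4.68
eef_pos: [0.5136, -0.2182, 0.0043]
tcp_rot: [-0.0, 0.851, 0.526, -0.0]
ft_force: [-0.3, -0.2, 0.3]
width: 0.0514
t: 5.3
eef_pos: [0.5141, -0.219, 0.0057]
tcp_rot: [0.0, 0.851, 0.525, 0.0]
ft_force: [-0.0, 3.1, 7.1]
width: 0.0218
t 5.3 p [ 0.5141 -0.219   0.0057] az 63.36 tilt [ 9.e-04 -3.e-04 -1.e+00] F [-0.01  3.13  7.1 ] T [0.512 0.215 0.102] w 0.0218 q [-0.46  0.68  1.97  0.    0.5   0.01]
```

```bash
python3 -m inch '[[[0,0,-0.01],0,0.02],[[0,0,-0.03],0,0.02],[[0,0,-0.04],0,0.02],[[0,0,-0.04],0,0.02],[[0,0,-0.03],0,0.02],[[0,0,0],0,0.02],[[0,0,0],0,0.02]]'
python3 - <<'E'
from h import *
st()
for n in ("scene","top"):
    f=manip.grab_frame(n); cv2.imwrite(f'pics/{n}2.png',f['pixels'])
    for t,z in (("nut_mid",.1),("nut_corner",.1),("ring_mid",.16),("grip_mid",.16)):
        for r in manip.pinpoint(t,f)[:3]: print(n,t,round(r["score"],2),np.round(r["location"],1),px2w(f,*r["location"],z).round(4))
f=manip.grab_frame("scene")
cv2.imwrite('pics/s2.png',cv2.resize(f['pixels'][170:350,150:420],None,fx=2.9,fy=2.9))
E
```

```text
t: 6.18
eef_pos: [0.5133, -0.2187, 0.1544]
tcp_rot: [-0.0, 0.851, 0.525, -0.0]
ft_force: [0.3, 0.4, -5.0]
width: 0.022
t 6.17 p [ 0.5133 -0.2187  0.1544] az 63.35 tilt [-4.e-04  2.e-04 -1.e+00] F [ 0.28  0.37 -5.  ] T [-0.163  0.093 -0.037] w 0.022 q [-0.46  0.45  1.89 -0.    0.81  0.01]
scene nut_mid 0.6 [374.5 239.9] [0.5737 0.0758 0.1   ]
scene nut_mid 0.57 [397.5  94.7] [0.2489 0.3594 0.1   ]
scene nut_corner 0.64 [380.5 248.6] [0.5965 0.0751 0.1   ]
scene nut_corner 0.6 [409.2  99.7] [0.2774 0.3747 0.1   ]
scene nut_corner 0.56 [369.9 264.8] [0.6168 0.0366 0.1   ]
scene grip_mid 0.74 [153.5 225.5] [ 0.3703 -0.2995  0.16  ]
scene grip_mid 0.68 [206.4 264.8] [ 0.4965 -0.2449  0.16  ]
top nut_mid 0.75 [370.3 223.2] [ 0.5603 -0.1396  0.1   ]
top ring_mid 0.89 [369.5 217.3] [ 0.5603 -0.1296  0.16  ]
top ring_mid 0.47 [370.9 223. ] [ 0.5458 -0.1331  0.16  ]
```

View pics/s2.png

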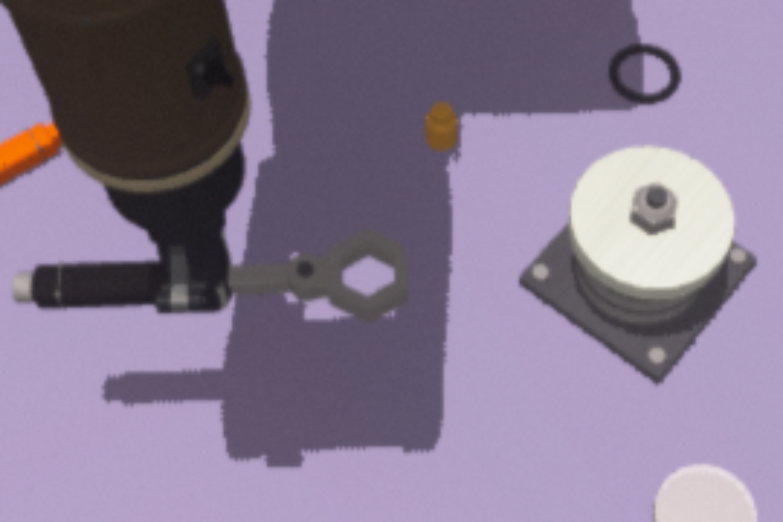

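View pics/top2.png

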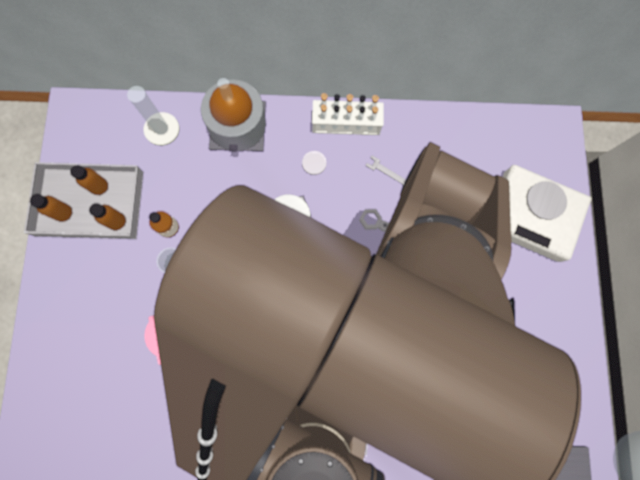

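```bash
cat >> h.py <<'E'
def cloud(F):
    fl=240/np.tan(np.radians(F["vfov"])/2); v,u=np.mgrid[:480,:640]; d=F["range_z"]
    P=np.stack([(u-F["cx"])/fl*d,(v-F["cy"])/fl*d,d],-1)-np.array(F["t"]); W=P@np.array(F["R"]); W[d<=0]=-9; return W
def lid(F,W):
    m=((abs(W[...,2]-.09)<.006)&(abs(W[...,0]-.575)<.09)&(abs(W[...,1]-.076)<.09)).astype(np.uint8)
    n,l,s,_=cv2.connectedComponentsWithStats(m); m=(l==1+np.argmax(s[1:,4])).astype(np.uint8)
    c=max(cv2.findContours(m,0,1)[0],key=cv2.contourArea); h=cv2.convexHull(c).reshape(-1,2)
    w=np.array([px2w(F,*p,.09)[:2] for p in h],np.float32); e=cv2.fitEllipse(w); mm=cv2.moments(w)
    return (mm["m10"]/mm["m00"],mm["m01"]/mm["m00"]),e,cv2.minEnclosingCircle(w)
def ring(F,W,p0,z,rad=.05,zt=.012):
    """hole centroid; z = ring mid height"""
    m=((W[...,2]>z-zt)&(W[...,2]<z+.02)&(np.hypot(W[...,0]-p0[0],W[...,1]-p0[1])<rad)).astype(np.uint8)
    cs,h=cv2.findContours(m,cv2.RETR_CCOMP,cv2.CHAIN_APPROX_NONE)
    if h is None: print("no ring");return
    for c,hh in zip(cs,h[0]):
        if hh[3]>=0 and cv2.contourArea(c)>15:
            M=cv2.moments(c); u,v=M["m10"]/M["m00"],M["m01"]/M["m00"]
            print("hole px",round(u,1),round(v,1),"area",M["m00"],"w",px2w(F,u,v,z).round(4))
    Q=W[m>0]; top=Q[Q[:,2]>np.percentile(Q[:,2],60)]; A=np.c_[top[:,:2]-top[:,:2].mean(0),np.ones(len(top))]; k=np.linalg.lstsq(A,top[:,2],rcond=None)[0]
    print("top z",k[2].round(4),"slope",k[:2].round(3),"n",len(top)); return m
E
python3 - <<'E'
from h import *
f=manip.grab_frame("scene"); W=cloud(f); print(lid(f,W))
ring(f,W,(.56,-.13),.159)
E
```

```text
((0.5776295082772909, 0.07421759643665467), ((0.5776929259300232, 0.07420138269662857), (0.11513082683086395, 0.1185121089220047), 46.43511199951172), ((0.5779736638069153, 0.07419975847005844), 0.05944320932030678))
hole px 276.5 264.5 area 184.0 w [ 0.5566 -0.1341  0.159 ]
top z 0.17 slope [ 0.005 -0.007] n 287
```

Run:
```python
from h import *
f=manip.grab_frame("scene"); S=12
u0,v0,w,h=358,222,32,34
base=cv2.resize(f["pixels"][v0:v0+h,u0:u0+w],None,fx=S,fy=S,interpolation=cv2.INTER_CUBIC)
# silhouette fit
W=cloud(f); gray=cv2.cvtColor(f["pixels"],cv2.COLOR_BGR2GRAY)
print(gray[228:256:2,362:388:2])
def hexpts(cx,cy,a,z,r): return [w2px(f,np.array([cx+r*np.cos(np.radians(a+60*k)),cy+r*np.sin(np.radians(a+60*k)),z])) for k in range(6)]
big=cv2.resize(gray[v0:v0+h,u0:u0+w],None,fx=8,fy=8,interpolation=cv2.INTER_CUBIC); M=(big<190).astype(np.uint8)
best=[]
for a in range(-30,30,2):
  for dx in np.arange(-4,5,1)*1e-3:
    for dy in np.arange(-4,5,1)*1e-3:
      cx,cy=.5777+dx,.0742+dy
      P=[]
      im=np.zeros_like(M)
      pts=hexpts(cx,cy,a,.09,.0173)+hexpts(cx,cy,a,.106,.0173)
      # top cone circle + stud
      t=[w2px(f,np.array([cx+.011*np.cos(k),cy+.011*np.sin(k),.11])) for k in np.arange(0,6.28,.4)]
      s=[w2px(f,np.array([cx+.007*np.cos(k),cy+.007*np.sin(k),z])) for k in np.arange(0,6.28,.4) for z in (.11,.116)]
      for g in (pts+t,s+t):
        g=((np.array(g)-[u0,v0]+.5)*8-.5).astype(np.int32); cv2.fillConvexPoly(im,cv2.convexHull(g),1)
      best.append(((im&M).sum()/(im|M).sum(),a,dx,dy))
best.sort(reverse=True)
for b in best[:12]: print(np.round(b,4))
vis=[]
for a in (best[0][1],best[0][1]+30):
    b=base.copy(); cx,cy=.5777+best[0][2],.0742+best[0][3]
    for z in (.09,.106):
        g=((np.array(hexpts(cx,cy,a,z,.0173))-[u0,v0]+.5)*S).astype(int); cv2.polylines(b,[g.reshape(-1,1,2)],True,(0,0,255),1)
    vis.append(b)
cv2.imwrite("pics/nut.png",np.hstack([base]+vis[:1]))
```

```text
[[230 229 229 229 227 230 231 229 229 229 231 231 231]
 [230 229 229 227 228 230 229 230 230 230 231 232 232]
 [229 229 228 228 230 229 227 216 229 231 232 232 230]
 [230 228 227 229 208 172 132 131 155 220 232 231 230]
 [229 228 229 208 150 156  95  92  96 154 205 229 230]
 [228 230 229 173 148 140  88  93  93 156 157 229 232]
 [229 230 228 164 150 159  73  74  87 163 147 229 232]
 [229 228 226 165 151 152 154 145 153 144 158 232 231]
 [229 230 224  98 111 147 149 147 143 140 181 230 233]
 [230 230 226 116  92 100 146 133 106 100 138 233 234]
 [230 231 232 226 160  96  88  89  92 112 166 234 231]
 [230 232 233 232 232 204 118 146 213 230 233 232 233]
 [232 234 234 233 232 231 232 231 232 234 232 233 234]
 [234 234 233 232 233 234 234 232 235 233 233 233 234]]
[ 9.024e-01  2.200e+01 -1.000e-03  1.000e-03]
[ 9.02e-01  1.80e+01 -1.00e-03  1.00e-03]
[ 9.019e-01  2.000e+01 -1.000e-03  1.000e-03]
[ 8.972e-01  1.600e+01 -1.000e-03  1.000e-03]
[ 8.96e-01  2.40e+01 -1.00e-03  1.00e-03]
[ 8.895e-01  1.400e+01 -1.000e-03  1.000e-03]
[8.893e-01 2.000e+01 0.000e+00 1.000e-03]
[ 8.887e-01  2.600e+01 -1.000e-03  1.000e-03]
[8.859e-01 2.200e+01 0.000e+00 1.000e-03]
[8.848e-01 1.600e+01 0.000e+00 1.000e-03]
[8.836e-01 1.800e+01 0.000e+00 1.000e-03]
[8.835e-01 2.400e+01 0.000e+00 1.000e-03]
```

View pics/nut.png

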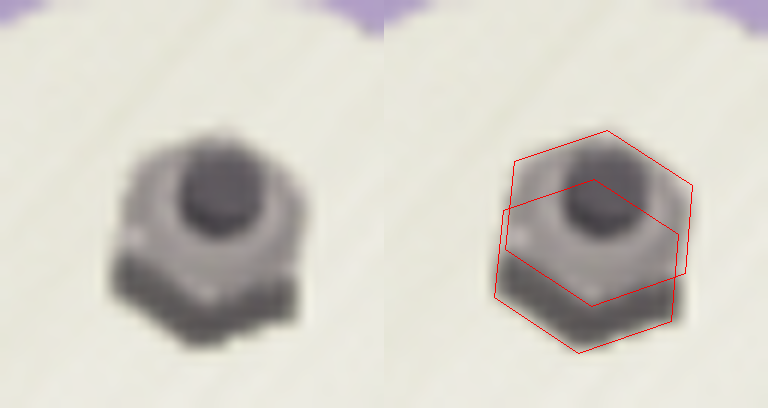

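The silhouette fit and the crop agree on the nut. It has a corner pointing down-left of the camera (crop pixel about (197,345)), so corners lie at azimuth 20° mod 60 and flats at -10° mod 60. I'll come on with the handle at -130°, which keeps the nut in view of the scene camera.

```bash
python3 -c "
from h import *
rows([(.5154,.003,.15,50,7)],op=.02)"
```

```text
[[[0.0284, -0.014, 0.0007], 0.033, 0.02], [[0.028, -0.0149, 0.0007], 0.033, 0.02], [[0.0275, -0.0159, 0.0007], 0.033, 0.02], [[0.0269, -0.0168, 0.0007], 0.034, 0.02], [[0.0263, -0.0176, 0.0007], 0.033, 0.02], [[0.0257, -0.0185, 0.0006], 0.034, 0.02], [[0.0251, -0.0194, 0.0007], 0.033, 0.02]]
end [0.5154 0.003  0.15  ] 50.0
```

```bash
python3 -m inch '[[[0.0284,-0.014,0.0005],0.033,0.02],[[0.028,-0.015,0.0005],0.033,0.02],[[0.0275,-0.016,0.0005],0.033,0.02],[[0.027,-0.017,0.0005],0.034,0.02],[[0.0263,-0.0176,0.0005],0.033,0.02],[[0.0257,-0.0185,0.0005],0.034,0.02],[[0.025,-0.0195,0.0005],0.033,0.02],[[0,0,0],0,0.02]]'
cat > look.py <<'E'
from h import *
n=sys.argv[1]; st(); z=pose()[1][2]+.0055
s,p,R,az=pose(); r=np.radians(az); pr=p[:2]+.095*np.array([np.cos(r),np.sin(r)])
f=manip.grab_frame("scene"); W=cloud(f); print("exp ring",pr.round(4)); ring(f,W,pr,z,zt=float(sys.argv[2]) if len(sys.argv)>2 else .012)
for t in ("ring_mid","nut_mid","grip_mid"):
    for q in manip.pinpoint(t,f)[:2]: print(t,round(q["score"],2),np.round(q["location"],1),px2w(f,*q["location"],.1 if t=="nut_mid" else z).round(4))
cv2.imwrite(f'pics/{n}.png',cv2.resize(f['pixels'][170:310,290:450],None,fx=4,fy=4,interpolation=cv2.INTER_CUBIC))
E
python3 look.py p1
```

```text
t: 7.82
eef_pos: [0.5148, 0.005, 0.1514]
tcp_rot: [-0.0, 0.906, 0.424, 0.0]
ft_force: [0.4, -0.7, -3.4]
width: 0.0219
t 7.83 p [0.5148 0.005  0.1514] az 50.11 tilt [-1.e-04  2.e-04 -1.e+00] F [ 0.42 -0.7  -3.44] T [-0.146  0.105  0.016] w 0.0219 q [-0.05  0.4   1.98  0.    0.76  0.65]
exp ring [0.5757 0.0779]
hole px 379.7 225.5 area 131.5 w [0.5764 0.0771 0.1569]
top z 0.1666 slope [ 0.003 -0.005] n 280
ring_mid 0.72 [379.8 226.6] [0.5786 0.0759 0.1569]
ring_mid 0.72 [201.9 200. ] [ 0.357  -0.1966  0.1569]
nut_mid 0.74 [400.   96.2] [0.2563 0.3618 0.1   ]
nut_mid 0.64 [373.1 241.5] [0.5755 0.0713 0.1   ]
grip_mid 0.93 [314.6 213.4] [ 0.492  -0.0181  0.1569]
grip_mid 0.7 [148.7 227.8] [ 0.3685 -0.3093  0.1569]
```

View pics/p1.png

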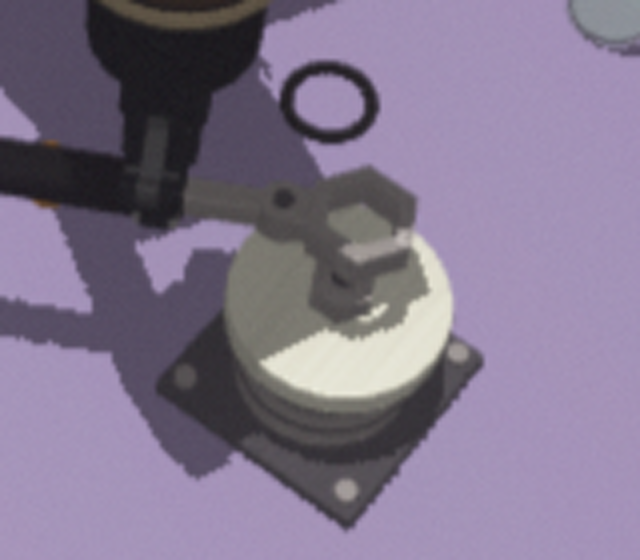

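The ring is above the nut, with its hole at about (379.7,225.5) in full-picture pixels. I shift it about 1.5 mm, lower it to just above the stud and look again.

```bash
python3 -m inch '[[[-0.0008,0.0013,0.01],0,0.02],[[0,0,0.012],0,0.02],[[0,0,0.006],0,0.02],[[0,0,0],0,0.02]]'
python3 look.py p2
```

```text
t: 8.52
eef_pos: [0.515, 0.0017, 0.1225]
tcp_rot: [-0.0, 0.906, 0.423, -0.001]
ft_force: [0.4, 0.5, -4.1]
width: 0.0216
t 8.53 p [0.515  0.0017 0.1225] az 50.0 tilt [-1.5e-03  1.0e-04 -1.0e+00] F [ 0.39  0.48 -4.08] T [-0.146  0.129  0.015] w 0.0216 q [-0.06  0.44  2.01 -0.    0.69  0.64]
exp ring [0.576  0.0745]
hole px 376.5 233.3 area 103.0 w [0.5752 0.0752 0.128 ]
top z 0.1377 slope [-0.006 -0.013] n 274
ring_mid 0.8 [198.2 199.2] [ 0.3296 -0.1993  0.128 ]
ring_mid 0.79 [378.  233.7] [0.5774 0.0773 0.128 ]
nut_mid 0.61 [401.3  98.1] [0.2634 0.3607 0.1   ]
nut_mid 0.45 [372.5 240. ] [0.572  0.0722 0.1   ]
grip_mid 0.95 [311.1 224.3] [ 0.4946 -0.027   0.128 ]
grip_mid 0.73 [151.7 224.9] [ 0.3435 -0.3031  0.128 ]
```

View pics/p2.png

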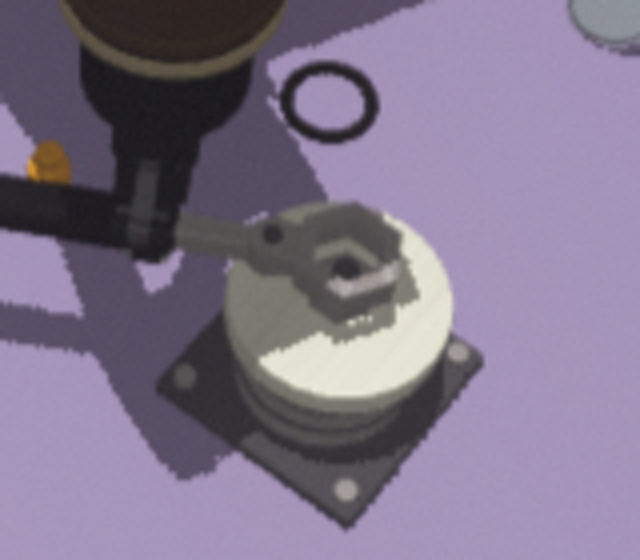

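```bash
cat > fit.py <<'E'
from h import *
# fit ring centre with rendered hex ring, plus the stud
n=sys.argv[1]; s,p,R,az=pose(); zt=p[2]+.0055+.01
f=manip.grab_frame("scene"); r=np.radians(az); c0=p[:2]+.095*np.array([np.cos(r),np.sin(r)])
hx=lambda c,a,z,rr:np.array([w2px(f,np.array([c[0]+rr*np.cos(np.radians(a+60*k)),c[1]+rr*np.sin(np.radians(a+60*k)),z])) for k in range(6)])
u0,v0=np.array(w2px(f,np.array([*c0,zt])),int)-[32,28]; S=10
g=cv2.GaussianBlur(cv2.cvtColor(f["pixels"],cv2.COLOR_BGR2GRAY),(0,0),.7).astype(np.float32)
G=cv2.resize(g[v0:v0+56,u0:u0+64],None,fx=S,fy=S,interpolation=cv2.INTER_CUBIC)
gm=np.hypot(cv2.Sobel(G,5,1,0,ksize=3),cv2.Sobel(G,5,0,1,ksize=3)); gm=np.minimum(cv2.GaussianBlur(gm,(0,0),4),80)
def poly(c,a,z,rr): return ((hx(c,a,z,rr)-[u0,v0]+.5)*S).astype(np.int32).reshape(-1,1,2)
res=[]
for a in np.arange(az-5,az+6,2.5)+30:
  for dx in np.arange(-5,5.1,.5):
    for dy in np.arange(-5,5.1,.5):
      c=c0+np.array([dx,dy])*1e-3; m=np.zeros(G.shape,np.uint8)
      cv2.polylines(m,[poly(c,a,zt,.0283),poly(c,a,zt,.01905)],True,1,3); res.append((gm[m>0].mean(),a-30,c[0],c[1]))
res.sort(reverse=True)
for q in res[:6]: print(np.round(q,4))
b=cv2.resize(f["pixels"][v0:v0+56,u0:u0+64],None,fx=S,fy=S,interpolation=cv2.INTER_CUBIC); b2=b.copy(); c=res[0][2:]
cv2.polylines(b2,[poly(c,res[0][1]+30,zt,.0283),poly(c,res[0][1]+30,zt,.01905)],True,(0,0,255),1)
N=(.577,.075)
th=np.arange(0,6.3,.3)
for z in (.116,): cv2.polylines(b2,[((np.array([w2px(f,np.array([N[0]+.007*np.cos(t),N[1]+.007*np.sin(t),z])) for t in th])-[u0,v0]+.5)*S).astype(np.int32).reshape(-1,1,2)],True,(0,255,0),1)
cv2.polylines(b2,[poly(N,20,.106,.0173)],True,(255,0,0),1)
cv2.imwrite(f"pics/{n}.png",b2)
E
python3 fit.py f2
```

```text
[14.9824 47.512   0.5777  0.0736]
[14.9521 50.012   0.5777  0.0736]
[14.8774 47.512   0.5772  0.0736]
[14.847  47.512   0.5777  0.0741]
[14.8394 47.512   0.5777  0.0731]
[14.8349 50.012   0.5782  0.0736]
```

View pics/f2.png

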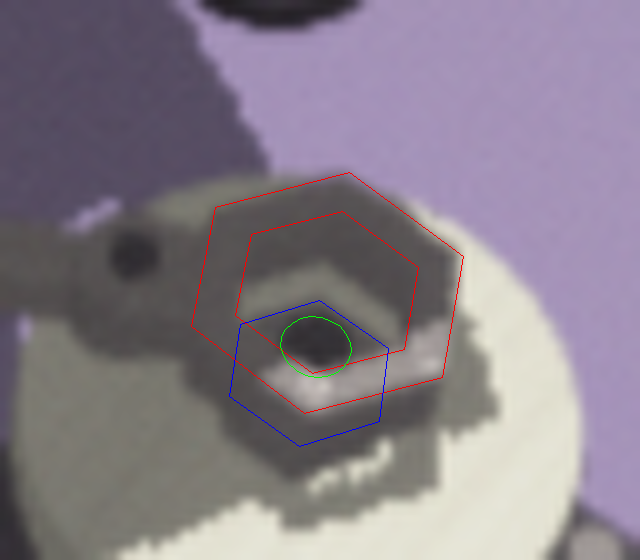

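The fitted ring top (red), kinematic ring position, and nut overlay (stud in green, at about (315,345) in the crop) agree within about 1–2 mm. I lower it gently and watch the force.

```bash
python3 -m inch '[[[0,0,0.003],0,0.02],[[0,0,0.003],0,0.02],[[0,0,0.003],0,0.02],[[0,0,0.002],0,0.02],[[0,0,0],0,0.02]]'
python3 -c "
from h import *
st()"
python3 -m inch '[[[0,0,0.0015],0,0.02],[[0,0,0.0015],0,0.02],[[0,0,0],0,0.02]]'
python3 -c "
from h import *
st()"
```

```text
t: 9.4
eef_pos: [0.5154, 0.0018, 0.1121]
tcp_rot: [-0.0, 0.906, 0.423, -0.0]
ft_force: [0.3, 0.9, -2.7]
width: 0.022
t 9.4 p [0.5154 0.0018 0.1121] az 50.01 tilt [-4.e-04  0.e+00 -1.e+00] F [ 0.27  0.86 -2.74] T [-0.194  0.107 -0.001] w 0.022 q [-0.06  0.46  2.01 -0.    0.67  0.64]
t: 9.78
eef_pos: [0.5154, 0.0018, 0.1092]
tcp_rot: [-0.0, 0.906, 0.423, -0.0]
ft_force: [-0.2, 0.4, -4.8]
width: 0.0217
t 9.78 p [0.5154 0.0018 0.1092] az 50.01 tilt [-2.e-04  0.e+00 -1.e+00] F [-0.21  0.44 -4.85] T [-0.184  0.154  0.029] w 0.0217 q [-0.06  0.46  2.02  0.    0.66  0.64]
```

```bash
python3 -m inch '[[[0,0,0.0015],0,0.02],[[0,0,0.0015],0,0.02],[[0,0,0.0015],0,0.02],[[0,0,0],0,0.02]]'
python3 -m inch '[[[0,0,0.0015],0,0.02],[[0,0,0.0015],0,0.02],[[0,0,0.0015],0,0.02],[[0,0,0],0,0.02]]'
python3 -m inch '[[[0,0,0.0015],0,0.02],[[0,0,0.0015],0,0.02],[[0,0,0.001],0,0.02],[[0,0,0],0,0.02]]'
python3 look.py p3
```

```text
t: 10.28
eef_pos: [0.5153, 0.0018, 0.1046]
tcp_rot: [-0.0, 0.906, 0.423, -0.0]
ft_force: [0.3, -0.2, -3.3]
width: 0.0217
t: 10.78
eef_pos: [0.5154, 0.0018, 0.1002]
tcp_rot: [-0.0, 0.906, 0.423, -0.0]
ft_force: [0.3, 0.5, -3.9]
width: 0.0215
t: 11.28
eef_pos: [0.5154, 0.0018, 0.0962]
tcp_rot: [-0.0, 0.906, 0.423, -0.0]
ft_force: [-1.1, 0.0, -3.5]
width: 0.0218
t 11.28 p [0.5154 0.0018 0.0962] az 50.01 tilt [-1.e-04  0.e+00 -1.e+00] F [-1.1   0.02 -3.48] T [-0.103  0.174 -0.03 ] w 0.0218 q [-0.06  0.48  2.02 -0.    0.63  0.64]
exp ring [0.5765 0.0746]
top z 0.1107 slope [-0.01   0.001] n 590
ring_mid 0.97 [377.9 237.5] [0.5731 0.0842 0.1017]
ring_mid 0.61 [200.6 201.7] [ 0.3179 -0.1947  0.1017]
nut_mid 0.69 [314.3 231.2] [ 0.4969 -0.0204  0.1   ]
nut_mid 0.66 [374. 240.] [0.5735 0.0748 0.1   ]
grip_mid 0.81 [315.4 229.9] [ 0.4961 -0.0174  0.1017]
grip_mid 0.79 [151.3 227.2] [ 0.3287 -0.3065  0.1017]
```

View pics/p3.png

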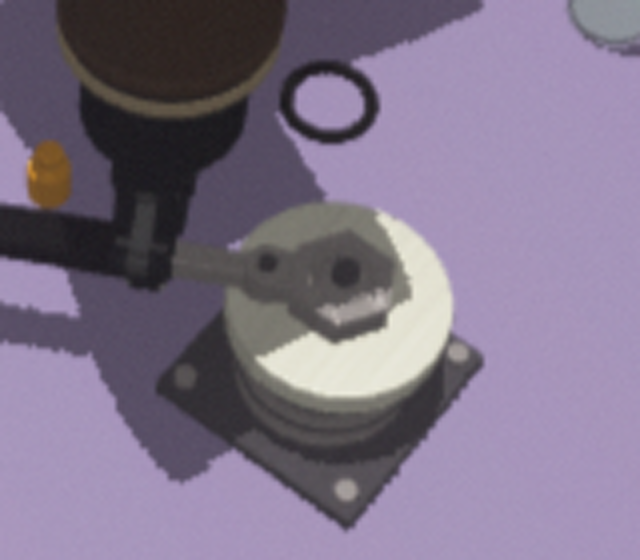

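The ring is down over the nut. The stud shows through its hole at about (345,270) in the crop, and the ring top is at about 0.111 m. I set down the last millimetre, release, lower the open jaws round the grip and slide out to about 125 mm.

```bash
python3 -m inch '[[[0,0,0.001],0,0.02],[[0,0,0],0,0.02]]'
python3 -m inch '[[[0,0,0],0,0.036],[[0,0,0],0,0.036],[[0,0,0],0,0.036],[[0,0,0],0,0.036]]'
python3 look.py p4
```

```text
t: 11.72
eef_pos: [0.5155, 0.0018, 0.0954]
tcp_rot: [0.0, 0.906, 0.423, 0.0]
ft_force: [-2.4, -1.6, 3.1]
width: 0.0219
t: 12.22
eef_pos: [0.5155, 0.0018, 0.0953]
tcp_rot: [0.0, 0.906, 0.423, 0.0]
ft_force: [-0.2, -0.0, 0.1]
width: 0.0362
t 12.22 p [0.5155 0.0018 0.0953] az 50.01 tilt [ 1.e-04 -0.e+00 -1.e+00] F [-0.17 -0.01  0.09] T [-0.035 -0.016  0.003] w 0.0362 q [-0.06  0.49  2.03 -0.    0.63  0.64]
exp ring [0.5765 0.0746]
top z 0.1104 slope [-0.04   0.032] n 632
ring_mid 0.92 [378.1 241. ] [0.5798 0.0804 0.1008]
nut_mid 0.55 [373.8 240.4] [0.574  0.0739 0.1   ]
nut_mid 0.53 [402.9  95.7] [0.2583 0.3692 0.1   ]
grip_mid 0.92 [149.9 227.6] [ 0.3276 -0.3093  0.1008]
grip_mid 0.86 [312.4 231.3] [ 0.4956 -0.0241  0.1008]
```

View pics/p4.png

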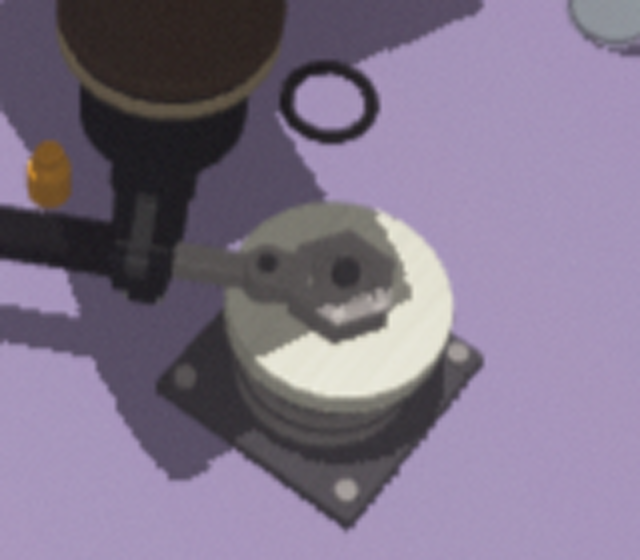

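The wrench lies flat on the lid and the released force is about 0. Next I reposition, then sweep.

```bash
python3 -m inch '[[[-0.01,0,0.003],0,0.036],[[-0.012,0,0.005],0,0.036],[[-0.008,0,0.004],0,0.036],[[0,0,0],0,0.036]]'
python3 -m inch '[[[0,-0.004,0],0,0.036],[[0.0002,-0.0062,0],0.05,0.036],[[0.0002,-0.0062,0],0.05,0.036],[[0.0002,-0.0062,0],0.05,0.036],[[0.0002,-0.0062,0],0.05,0.036],[[0,0,0],0,0.036]]'
python3 -c "
from h import *
st()"
```

```text
t: 12.92
eef_pos: [0.4953, -0.0218, 0.0829]
tcp_rot: [-0.0, 0.907, 0.422, -0.0]
ft_force: [-0.1, 0.1, -0.1]
width: 0.0359
t: 13.68
eef_pos: [0.4759, -0.0003, 0.0835]
tcp_rot: [0.0, 0.944, 0.331, 0.0]
ft_force: [-0.2, -1.2, -0.1]
width: 0.0358
t 13.68 p [ 4.759e-01 -3.000e-04  8.350e-02] az 38.6 tilt [ 2.e-04  0.e+00 -1.e+00] F [-0.15 -1.17 -0.13] T [0.03  0.002 0.055] w 0.0358 q [-0.06  0.47  2.12  0.    0.55  0.83]
```

```bash
python3 -m inch '[[[0.0002,-0.0062,0],0.05,0.036],[[0.0002,-0.0062,0],0.05,0.036],[[0.0002,-0.0062,0],0.05,0.036],[[0,0,0],0,0.036]]'
python3 look.py p5
```

```text
t: 14.18
eef_pos: [0.4657, 0.0149, 0.0834]
tcp_rot: [0.0, 0.966, 0.259, 0.0]
ft_force: [-0.5, -0.1, 1.3]
width: 0.0363
t 14.18 p [0.4657 0.0149 0.0834] az 30.06 tilt [ 2.e-04 -0.e+00 -1.e+00] F [-0.46 -0.07  1.31] T [-0.021  0.036  0.02 ] w 0.0363 q [-0.03  0.46  2.14 -0.    0.54  1.01]
exp ring [0.548  0.0625]
top z 0.1037 slope [-0.056  0.104] n 329
ring_mid 0.74 [198.5 199.5] [ 0.3006 -0.1951  0.0889]
ring_mid 0.67 [378.5 244.4] [0.5818 0.082  0.0889]
nut_mid 0.72 [375.9 239.5] [0.5743 0.0788 0.1   ]
nut_mid 0.5 [373.  241.7] [0.5758 0.0708 0.1   ]
grip_mid 0.81 [320.8 218.5] [0.4703 0.0107 0.0889]
grip_mid 0.57 [151.5 226.8] [ 0.3185 -0.3063  0.0889]
```

View pics/p5.png

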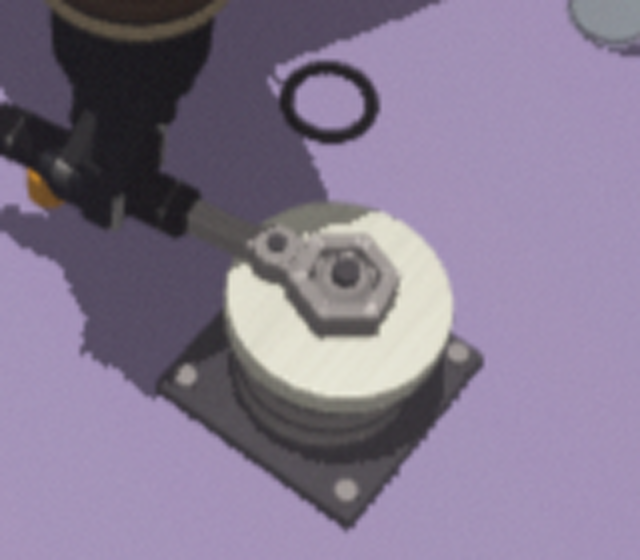

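The wrench has turned and stays flat on the lid, with hinge, handle and ring in line. I go on in finer steps.

```bash
python3 -m inch '[[[0.0001,-0.0031,0],0.025,0.036],[[0.0001,-0.0031,0],0.025,0.036],[[0.0001,-0.0031,0],0.025,0.036],[[0,0,0],0,0.036]]'
python3 -m inch '[[[0.0001,-0.0031,0],0.025,0.036],[[0.0001,-0.0031,0],0.025,0.036],[[0,0,0],0,0.036]]'
```

```text
t: 14.88
eef_pos: [0.4612, 0.0233, 0.0833]
tcp_rot: [-0.0, 0.975, 0.222, -0.0]
ft_force: [0.0, 0.5, 0.2]
width: 0.0358
t: 15.25
eef_pos: [0.4588, 0.0289, 0.0833]
tcp_rot: [-0.0, 0.98, 0.197, -0.0]
ft_force: [1.1, -0.3, -0.2]
width: 0.0358
```

```bash
python3 -m inch '[[[0.0001,-0.0031,0],0.025,0.036],[[0.0001,-0.0031,0],0.025,0.036],[[0,0,0],0,0.036]]'
```

```text
t: 15.62
eef_pos: [0.4566, 0.0348, 0.0833]
tcp_rot: [-0.0, 0.985, 0.173, -0.0]
ft_force: [-0.4, -0.0, 0.5]
width: 0.0361
```

```bash
python3 -m inch '[[[0.0001,-0.0031,0],0.025,0.036],[[0.0001,-0.0031,0],0.025,0.036],[[0,0,0],0,0.036]]'
```

```text
t: 16.0
eef_pos: [0.4548, 0.0407, 0.0833]
tcp_rot: [-0.0, 0.989, 0.148, -0.0]
ft_force: [0.3, -0.6, 0.4]
width: 0.0356
```

```bash
python3 -m inch '[[[0.0001,-0.0031,0],0.025,0.036],[[0.0001,-0.0031,0],0.025,0.036],[[0,0,0],0,0.036]]'
```

```text
t: 16.38
eef_pos: [0.4533, 0.0467, 0.0833]
tcp_rot: [-0.0, 0.992, 0.123, -0.0]
ft_force: [0.4, 0.2, 0.8]
width: 0.0359
```

```bash
python3 look.py p6
```

```text
t 16.38 p [0.4533 0.0467 0.0833] az 14.18 tilt [-1.e-04  0.e+00 -1.e+00] F [0.41 0.25 0.79] T [-0.035  0.012  0.025] w 0.0359 q [0.04 0.45 2.17 0.   0.53 1.36]
exp ring [0.5454 0.07  ]
top z 0.1032 slope [-0.007  0.072] n 303
ring_mid 0.93 [198.5 201.2] [ 0.3047 -0.1967  0.0888]
ring_mid 0.84 [378.4 239.8] [0.5726 0.0879 0.0888]
nut_mid 0.73 [403.4  97.2] [0.2633 0.3672 0.1   ]
nut_mid 0.72 [362.5 229.5] [0.5411 0.068  0.1   ]
grip_mid 0.71 [330.8 204.7] [0.4499 0.0472 0.0888]
grip_mid 0.67 [150.2 226.6] [ 0.3166 -0.3085  0.0888]
```

View pics/p6.png

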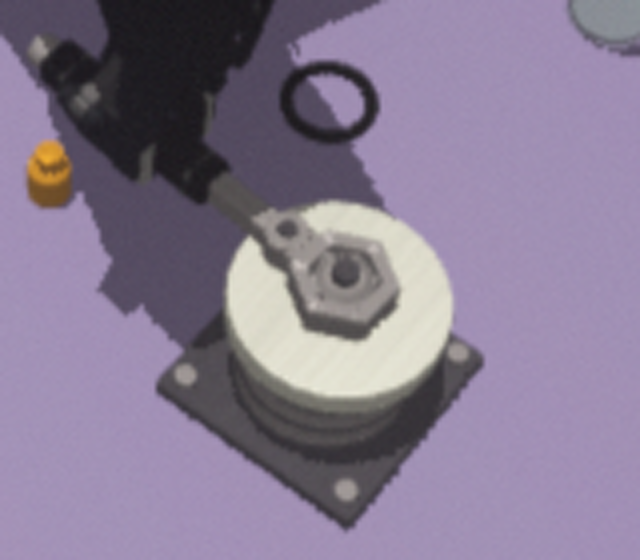

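```bash
python3 -m inch '[[[0.0001,-0.0031,0],0.025,0.036],[[0.0001,-0.0031,0],0.025,0.036],[[0,0,0],0,0.036]]'
```

```text
t: 16.95
eef_pos: [0.4521, 0.0528, 0.0833]
tcp_rot: [-0.0, 0.995, 0.099, -0.0]
ft_force: [-0.2, -0.0, 0.9]
width: 0.036
```

```bash
python3 -m inch '[[[0.0001,-0.0031,0],0.025,0.036],[[0.0001,-0.0031,0],0.025,0.036],[[0,0,0],0,0.036]]'
```

```text
t: 17.32
eef_pos: [0.4511, 0.0589, 0.0833]
tcp_rot: [-0.0, 0.997, 0.074, -0.0]
ft_force: [-0.3, -0.5, -0.6]
width: 0.0362
```

```bash
python3 -m inch '[[[0.0001,-0.0031,0],0.025,0.036],[[0.0001,-0.0031,0],0.025,0.036],[[0,0,0],0,0.036]]'; python3 look.py p7
```

```text
t: 17.7
eef_pos: [0.4505, 0.065, 0.0833]
tcp_rot: [0.0, 0.999, 0.049, -0.0]
ft_force: [-0.5, -2.5, -0.6]
width: 0.0361
t 17.7 p [0.4505 0.065  0.0833] az 5.59 tilt [-2.e-04 -0.e+00 -1.e+00] F [-0.53 -2.46 -0.64] T [-0.279  0.106 -0.008] w 0.0361 q [ 0.08  0.45  2.17 -0.    0.53  1.55]
exp ring [0.545  0.0743]
top z 0.1033 slope [-0.008  0.089] n 303
ring_mid 0.82 [199.4 199.6] [ 0.3017 -0.1935  0.0888]
ring_mid 0.7 [376.5 240.5] [0.572  0.0836 0.0888]
nut_mid 0.63 [373.  241.2] [0.5748 0.0715 0.1   ]
nut_mid 0.31 [443.3 173.3] [0.5041 0.3047 0.1   ]
grip_mid 0.78 [339.  203.6] [0.4559 0.0641 0.0888]
grip_mid 0.6 [147.4 226.6] [ 0.3138 -0.3135  0.0888]
```

```bash
python3 -m inch '[[[0,-0.0025,0],0.02,0.036],[[0,0,0],0,0.036]]'; python3 -c "
from h import *
st()"
```

```text
t: 18.15
eef_pos: [0.4503, 0.0674, 0.0833]
tcp_rot: [0.0, 0.999, 0.039, -0.0]
ft_force: [-0.6, -4.5, 0.7]
width: 0.036
t 18.15 p [0.4503 0.0674 0.0833] az 4.43 tilt [-0.e+00 -1.e-04 -1.e+00] F [-0.64 -4.54  0.7 ] T [-0.68   0.107  0.035] w 0.036 q [ 0.08  0.45  2.17 -0.    0.53  1.58]
```

```bash
python3 -m inch '[[[0,-0.0025,0],0.02,0.036],[[0,0,0],0,0.036]]'; python3 -m inch '[[[0,-0.0025,0],0.02,0.036],[[0,0,0],0,0.036]]';python3 look.py p8
```

```text
t: 18.4
eef_pos: [0.4501, 0.0698, 0.0833]
tcp_rot: [0.0, 1.0, 0.029, -0.0]
ft_force: [-0.2, -4.7, 0.5]
width: 0.0361
t: 18.65
eef_pos: [0.45, 0.0722, 0.0833]
tcp_rot: [0.0, 1.0, 0.019, 0.0]
ft_force: [-0.1, -6.9, 0.7]
width: 0.0364
t 18.65 p [0.45   0.0722 0.0833] az 2.16 tilt [ 0.e+00 -3.e-04 -1.e+00] F [-0.1  -6.92  0.7 ] T [-1.152  0.076  0.024] w 0.0364 q [ 0.09  0.45  2.16 -0.    0.53  1.63]
exp ring [0.545  0.0758]
hole px 353.2 214.3 area 23.0 w [0.4942 0.076  0.0888]
top z 0.103 slope [-0.005  0.059] n 301
ring_mid 0.88 [376. 242.] [0.5745 0.0807 0.0888]
nut_mid 0.65 [374.8 239.9] [0.574  0.0764 0.1   ]
nut_mid 0.57 [401.1  95.4] [0.2552 0.3659 0.1   ]
grip_mid 0.73 [150.6 227.9] [ 0.3201 -0.3088  0.0888]
grip_mid 0.59 [339.7 200. ] [0.4486 0.0703 0.0888]
```

View pics/p8.png

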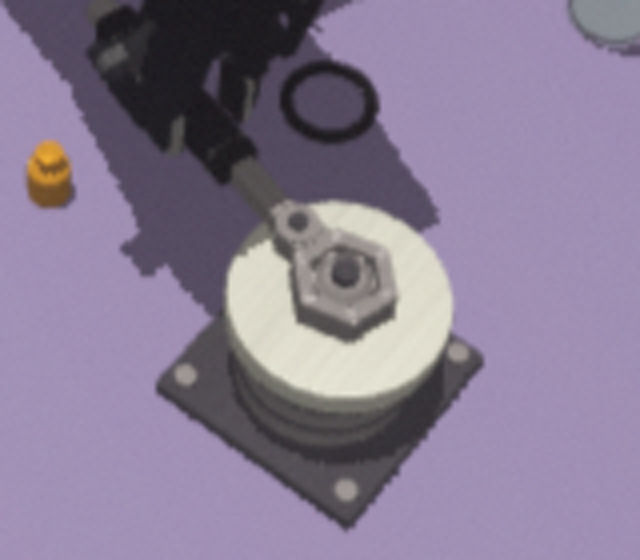

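The force is now 6.9 N, so the nut has come up hard. I step 2 mm at a time and watch for the plateau.

```bash
for i in 1; do python3 -m inch '[[[0,-0.002,0],0.015,0.036],[[0,0,0],0,0.036]]'; python3 -m inch '[[[0,-0.002,0],0.015,0.036],[[0,0,0],0,0.036]]'; python3 -m inch '[[[0,-0.002,0],0.015,0.036],[[0,0,0],0,0.036]]'; done
```

```text
t: 19.1
eef_pos: [0.4499, 0.0741, 0.0833]
tcp_rot: [0.0, 1.0, 0.011, -0.0]
ft_force: [0.3, -8.4, 0.4]
width: 0.036
t: 19.35
eef_pos: [0.4498, 0.0761, 0.0833]
tcp_rot: [0.0, 1.0, 0.004, -0.0]
ft_force: [-0.6, -8.9, 0.3]
width: 0.036
t: 19.6
eef_pos: [0.4497, 0.0781, 0.0833]
tcp_rot: [0.0, 1.0, -0.004, -0.0]
ft_force: [-0.7, -8.1, 0.0]
width: 0.0357
```

```bash
python3 -m inch '[[[0,-0.002,0],0.016,0.036],[[0,-0.002,0],0.016,0.036],[[0,0,0],0,0.036]]'
cat > brk.py <<'E'
from h import *
n=sys.argv[1]; st(); f=manip.grab_frame("scene"); W=cloud(f); C=np.array([.577,.075])
rel=W[...,:2]-C; R=np.hypot(rel[...,0],rel[...,1]); z=W[...,2]
# handle top surface points: shaft and grip, outside hinge
m=(z>.104)&(z<.114)&(R>.05)&(R<.2)&(rel[...,0]<0)
q=rel[m]; 
# colour-free: keep those near the fitted line (RANSAC-like via cv2.fitLine huber)
l=cv2.fitLine(q.astype(np.float32),cv2.DIST_HUBER,0,.001,.001).ravel(); a=np.degrees(np.arctan2(l[1],l[0]))
print("handle n",m.sum(),"line az",a%180,"perp dist of nut from line mm",1000*(l[0]*(-l[3])-l[1]*(-l[2])))
vis=np.zeros((480,640),np.uint8); vis[m]=255
im=f["pixels"].copy(); im[m]=(0,255,0)
x0,y0=310,170
cv2.imwrite(f"pics/{n}.png",np.hstack([cv2.resize(k[y0:y0+110,x0:x0+90],None,fx=4.4,fy=4.4,interpolation=cv2.INTER_CUBIC) for k in (f["pixels"],im)]))
E
python3 brk.py b1
```

```text
t: 19.98
eef_pos: [0.4498, 0.0821, 0.0832]
tcp_rot: [0.0, 1.0, -0.02, -0.0]
ft_force: [0.6, -8.3, -0.0]
width: 0.0363
t 19.98 p [0.4498 0.0821 0.0832] az -2.25 tilt [-3.e-04 -4.e-04 -1.e+00] F [ 0.63 -8.34 -0.04] T [-1.347  0.08   0.075] w 0.0363 q [ 0.11  0.45  2.16 -0.    0.53  1.73]
handle n 403 line az 179.68732 perp dist of nut from line mm 3.5350235
```

View pics/b1.png

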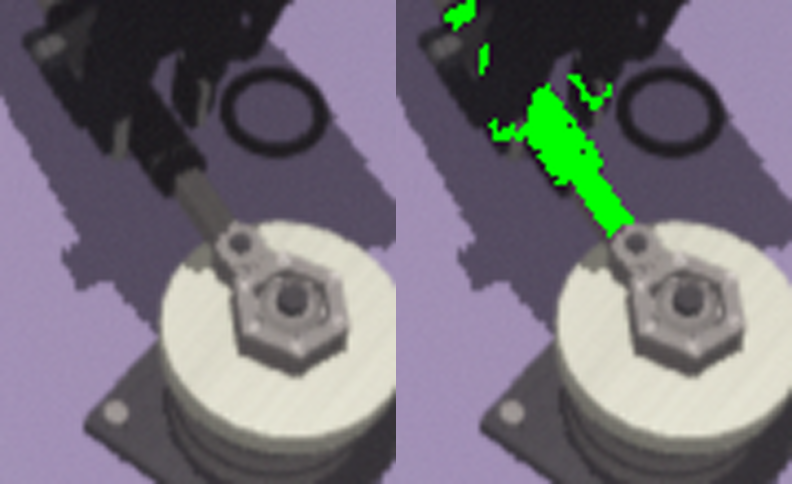

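The plateau is at about 8.5 N. Geometry and the depth fit both put break-over at about 5°, and the handle visibly bends at the hinge at (240,240) in the crop. I push a few mm more to be clearly past the click but far from 13°.

```bash
python3 -m inch '[[[0,-0.002,0],0.018,0.036],[[0,-0.0025,0],0.022,0.036],[[0,0,0],0,0.036]]'; python3 brk.py b2
```

```text
t: 20.4
eef_pos: [0.4501, 0.0866, 0.0833]
tcp_rot: [0.0, 0.999, -0.04, -0.0]
ft_force: [-0.0, -8.8, -0.3]
width: 0.036
t 20.4 p [0.4501 0.0866 0.0833] az -4.54 tilt [-1.e-04 -3.e-04 -1.e+00] F [-0.03 -8.79 -0.3 ] T [-1.389 -0.018  0.1  ] w 0.036 q [ 0.12  0.45  2.16 -0.    0.53  1.77]
handle n 401 line az 179.64325 perp dist of nut from line mm 1.0128249
```

View pics/b2.png

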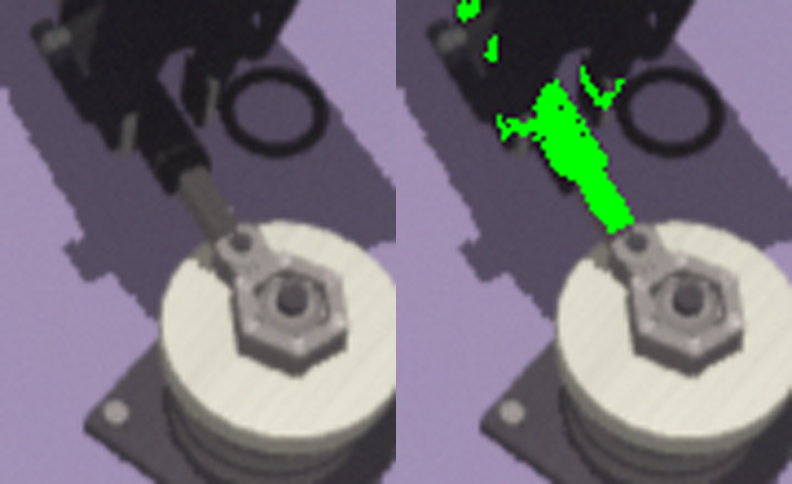

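Run:
```python
from h import *
f=manip.grab_frame("scene"); A=lambda a,b: np.degrees(np.arctan2(*(b-a)[1::-1]))%360
N=np.array([.577,.075])
def rep(n,h,t,zt=.108):
    h=px2w(f,*h,.109)[:2]; t=px2w(f,*t,zt)[:2]
    print(n,"ring az",A(N,h).round(1),"|h|",np.hypot(*(h-N)).round(4),"handle az",A(h,t).round(1),"len",np.hypot(*(t-h)).round(4),"break",(A(N,h)-A(h,t)).round(1))
rep("p4 straight: ",(268/4+290,262/4+170),(116/4+290,233/4+170))
rep("p6",(287/4+290,230/4+170),(42/4+290,48/4+170))
rep("p8",(297/4+290,221/4+170),(112/4+290,50/4+170))
rep("b1",(240/4.4+310,241/4.4+170),(46/4.4+310,44/4.4+170))
rep("b2",(240/4.4+310,241/4.4+170),(55/4.4+310,37/4.4+170))
W=cloud(f); 
# clean handle mid line: for radial bins from hinge, midpoint of top-surface strip
rel=W[...,:2]-N; m=(W[...,2]>.106)&(W[...,2]<.114)&(abs(rel[...,1]+0.0)<.03)
for x in np.arange(-.11,-.045,.008):
    k=m&(abs(rel[...,0]-x)<.004); y=rel[...,1][k]
    if len(y): print(round(x,3),len(y),y.min().round(4),y.max().round(4),np.median(y).round(4))
```

```text
p4 straight:  ring az 228.5 |h| 0.0377 handle az 227.8 len 0.0781 break 0.7
p6 ring az 194.8 |h| 0.0377 handle az 197.9 len 0.1709 break -3.1
p8 ring az 183.4 |h| 0.0386 handle az 191.1 len 0.1437 break -7.7
b1 ring az 181.6 |h| 0.0392 handle az 188.2 len 0.1452 break -6.6
b2 ring az 181.6 |h| 0.0392 handle az 185.8 len 0.1461 break -4.2
-0.11 38 -0.0097 0.012 0.0001
-0.102 32 -0.0114 0.0129 0.0003
-0.094 40 -0.0116 0.0129 -0.0012
-0.086 33 -0.0104 0.0112 0.0008
-0.078 21 -0.0073 0.0066 -0.0006
-0.07 23 -0.0078 0.0066 -0.0013
-0.062 20 -0.0078 0.0049 -0.0018
-0.054 19 -0.0078 0.0045 -0.0023
-0.046 25 -0.013 0.0081 -0.0009
```

The estimates of break-over now run from 4.6° (depth strip) to 7.8° (tool travel past the force plateau). Another 2.5 mm puts all of them between 5° and 13°.

```bash
python3 -m inch '[[[0,-0.0025,0],0.02,0.036],[[0,0,0],0,0.036]]'
python3 - <<'E'
from h import *
st(); N=np.array([.577,.075])
f=manip.grab_frame("scene"); W=cloud(f)
rel=W[...,:2]-N; 
def strip(lo,hi):
    X=[];Y=[]
    for x in np.arange(lo,hi,.003):
        k=(W[...,2]>.106)&(W[...,2]<.114)&(abs(rel[...,1])<.016)&(abs(rel[...,0]-x)<.002); y=rel[...,1][k]
        if len(y)>4: X.append(x);Y.append((np.percentile(y,5)+np.percentile(y,95))/2)
    return np.polyfit(X,Y,1)
s=strip(-.1,-.05); print("handle az",180+np.degrees(np.arctan(s[0])),"line y at hinge",np.polyval(s,-.038),"at nut",np.polyval(s,0))
# ring orientation: hex outline fit with az free
zt=.11; g=cv2.GaussianBlur(cv2.cvtColor(f["pixels"],cv2.COLOR_BGR2GRAY),(0,0),.6).astype(np.float32); u0,v0,S=345,208,10
G=cv2.resize(g[v0:v0+56,u0:u0+64],None,fx=S,fy=S,interpolation=cv2.INTER_CUBIC)
gm=np.minimum(cv2.GaussianBlur(np.hypot(cv2.Sobel(G,5,1,0),cv2.Sobel(G,5,0,1)),(0,0),4),90)
poly=lambda c,a,z,rr:((np.array([w2px(f,np.array([c[0]+rr*np.cos(np.radians(a+60*k)),c[1]+rr*np.sin(np.radians(a+60*k)),z])) for k in range(6)])-[u0,v0]+.5)*S).astype(np.int32).reshape(-1,1,2)
res=[]
for a in np.arange(-12,13,1.):
  for dx in np.arange(-3,3.1,.5):
    for dy in np.arange(-3,3.1,.5):
      c=N+np.array([dx,dy])*1e-3; m=np.zeros(G.shape,np.uint8)
      cv2.polylines(m,[poly(c,a+30,zt,.0283),poly(c,a+30,zt,.01905)],True,1,3)
      res.append((gm[m>0].mean(),180+a,*c))
res.sort(reverse=True); print(np.round(res[:5],4))
b=cv2.resize(f["pixels"][v0:v0+56,u0:u0+64],None,fx=S,fy=S,interpolation=cv2.INTER_CUBIC)
c=res[0]; cv2.polylines(b,[poly(c[2:],c[1]+30,zt,.0283),poly(c[2:],c[1]+30,zt,.01905)],True,(0,0,255),1)
cv2.imwrite("pics/b3.png",b)
E
```

```text
t: 20.75
eef_pos: [0.4503, 0.0891, 0.0833]
tcp_rot: [0.0, 0.999, -0.05, -0.0]
ft_force: [0.3, -8.5, 0.4]
width: 0.0356
t 20.75 p [0.4503 0.0891 0.0833] az -5.69 tilt [-1.e-04 -4.e-04 -1.e+00] F [ 0.32 -8.45  0.4 ] T [-1.41  -0.06   0.071] w 0.0356 q [ 0.13  0.45  2.16 -0.    0.53  1.8 ]
handle az 175.4132711404721 line y at hinge -0.0027142408469778105 at nut -0.005762789685401614
[[1.81930e+01 1.84000e+02 5.76500e-01 7.60000e-02]
 [1.81696e+01 1.85000e+02 5.76500e-01 7.60000e-02]
 [1.81571e+01 1.83000e+02 5.76500e-01 7.60000e-02]
 [1.80997e+01 1.86000e+02 5.76500e-01 7.60000e-02]
 [1.80858e+01 1.82000e+02 5.76500e-01 7.60000e-02]]
```

View pics/b3.png

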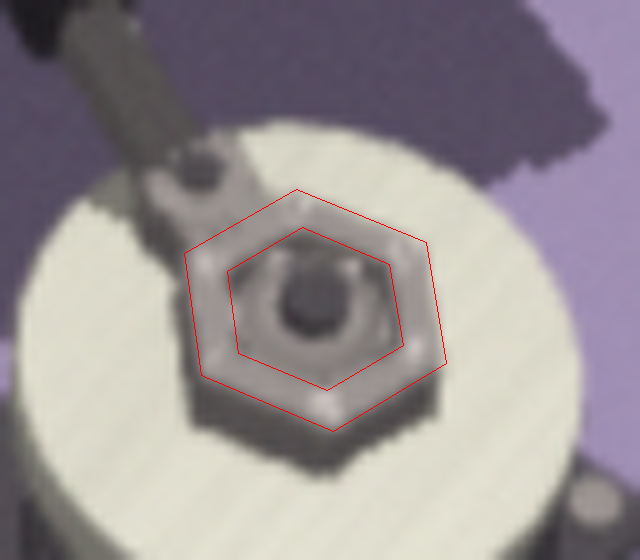

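The hex fit gives the ring at 184°, and the clean handle strip is at 175.4°, so break-over is about 8.6°. The line's offset at the nut (5.8 mm) gives 8.8°. The click is done, so I back off slowly and let the handle spring straight.

```bash
python3 -m inch '[[[0,0.0025,0],-0.019,0.036],[[0,0.0025,0],-0.019,0.036],[[0,0.0025,0],-0.019,0.036],[[0,0.0025,0],-0.019,0.036],[[0,0.0025,0],-0.019,0.036],[[0,0.0025,0],-0.019,0.036],[[0,0.0025,0],-0.019,0.036],[[0,0,0],0,0.036]]'; python3 brk.py c1
```

```text
t: 21.8
eef_pos: [0.4501, 0.0717, 0.0834]
tcp_rot: [-0.0, 1.0, 0.017, 0.0]
ft_force: [1.9, -4.4, -1.5]
width: 0.0356
t 21.8 p [0.4501 0.0717 0.0834] az 1.92 tilt [ 9.e-04  0.e+00 -1.e+00] F [ 1.88 -4.38 -1.45] T [-0.679 -0.381  0.087] w 0.0356 q [ 0.09  0.45  2.17 -0.    0.53  1.63]
handle n 431 line az 6.702191 perp dist of nut from line mm -1.1387001
```

View pics/c1.png

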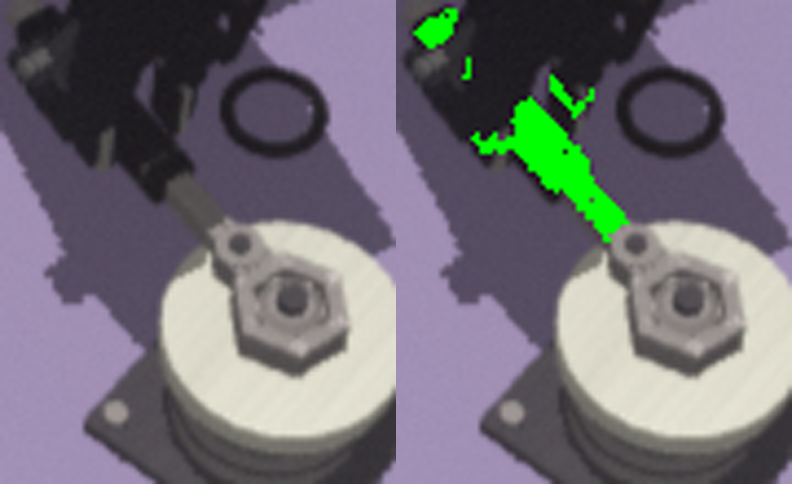

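```bash
python3 -m inch '[[[0,0.002,0],-0.015,0.036],[[0,0.002,0],-0.015,0.036],[[0,0.002,0],-0.015,0.036],[[0,0,0],0,0.036]]'; python3 -m inch '[[[0,0.002,0],-0.01,0.036],[[0,0.002,0],-0.01,0.036],[[0,0,0],0,0.036]]'; python3 brk.py c2
```

```text
t: 22.35
eef_pos: [0.4498, 0.0657, 0.0833]
tcp_rot: [-0.0, 0.999, 0.039, -0.0]
ft_force: [1.1, -0.7, 0.8]
width: 0.0359
t: 22.72
eef_pos: [0.4503, 0.0617, 0.0833]
tcp_rot: [0.0, 0.999, 0.049, 0.0]
ft_force: [0.7, 0.1, 0.3]
width: 0.036
t 22.73 p [0.4503 0.0617 0.0833] az 5.66 tilt [ 0. -0. -1.] F [0.65 0.05 0.28] T [0.012 0.004 0.016] w 0.036 q [ 0.07  0.45  2.17 -0.    0.53  1.54]
handle n 431 line az 7.532552 perp dist of nut from line mm -1.4045099
```

View pics/c2.png

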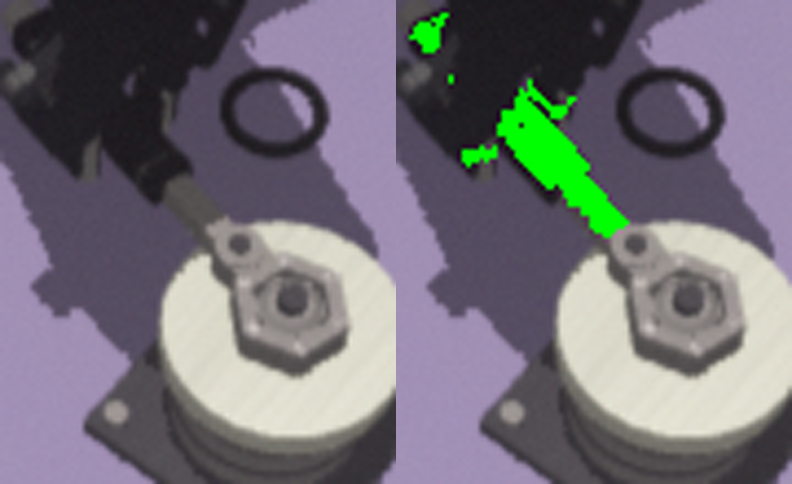

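The force is zero and the handle is straight. I centre the jaws, open a little and lift straight up.

```bash
python3 -m inch '[[[0,0.002,0],0,0.036],[[0,0,0],0,0.05],[[0,0,0],0,0.05],[[0,0,0],0,0.05]]'; python3 -m inch '[[[0,0,-0.01],0,0.05],[[0,0,-0.015],0,0.05],[[0,0,-0.03],0,0.05],[[0,0,-0.04],0,0.05],[[0,0,-0.05],0,0.05],[[0,0,-0.03],0,0.05],[[0,0,0],0,0.05]]'
python3 - <<'E'
from h import *
st(); f=manip.grab_frame("scene"); W=cloud(f); N=np.array([.577,.075]); rel=W[...,:2]-N; R=np.hypot(rel[...,0],rel[...,1])
m=(abs(W[...,2]-.11)<.006)&(R>.045)&(R<.21)&(rel[...,0]<0); Q=W[m]
l=cv2.fitLine(rel[m].astype(np.float32),cv2.DIST_HUBER,0,.001,.001).ravel(); s=rel[m]@l[:2]
print("handle az",np.degrees(np.arctan2(l[1],l[0])),"off at nut mm",1e3*(l[0]*l[3]-l[1]*l[2]),"z-slope",np.polyfit(s,Q[:,2],1))
for t in ("ring_mid","grip_mid","weight","gasket","beaker","dish","bottle_a","spanner"):
    for q in manip.pinpoint(t,f)[:2]: print(t,round(q["score"],2),np.round(q["location"],1),px2w(f,*q["location"],.1 if "mid" in t else 0).round(4))
cv2.imwrite("pics/end.png",f["pixels"])
E
```

```text
t: 23.28
eef_pos: [0.4504, 0.0599, 0.0833]
tcp_rot: [0.0, 0.999, 0.049, 0.0]
ft_force: [-0.4, 0.8, 0.2]
width: 0.0501
t: 24.15
eef_pos: [0.4516, 0.06, 0.2611]
tcp_rot: [-0.0, 0.999, 0.049, 0.002]
ft_force: [-0.2, 0.2, -1.2]
width: 0.05
t 24.15 p [0.4516 0.06   0.2611] az 5.66 tilt [ 4.9e-03  3.0e-04 -1.0e+00] F [-0.23  0.17 -1.16] T [ 0.003  0.003 -0.021] w 0.05 q [0.07 0.17 1.99 0.   0.98 1.54]
handle az 6.066467 off at nut mm -1.403558 z-slope [-0.00333162  0.10923971]
ring_mid 0.75 [203.2 200.9] [ 0.3173 -0.1889  0.1   ]
ring_mid 0.71 [375.8 239.8] [0.5748 0.0783 0.1   ]
grip_mid 0.91 [150.2 226.7] [ 0.3252 -0.3081  0.1   ]
grip_mid 0.83 [340.9 200.3] [0.457  0.0674 0.1   ]
weight 0.72 [302.  213.2] [0.3865 0.0111 0.    ]
weight 0.19 [372.1 243.2] [0.5349 0.1105 0.    ]
gasket 0.76 [373.6 198.9] [ 0.4334  0.1815 -0.    ]
beaker 0.69 [443.3 174.6] [0.4552 0.3749 0.    ]
beaker 0.47 [371.8 239. ] [0.5253 0.116  0.    ]
dish 0.87 [393.6 350.9] [0.7632 0.0115 0.    ]
bottle_a 0.97 [173.1 420.6] [ 0.673  -0.4154 -0.    ]
bottle_a 0.76 [480.5 197. ] [0.5538 0.4113 0.    ]
spanner 0.82 [287.2 399.4] [ 0.742 -0.216  0.   ]
```

View pics/end.png

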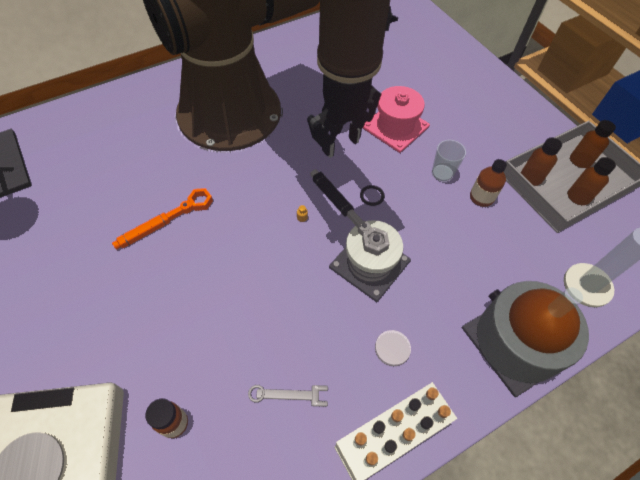

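The final picture shows the wrench flat on the lid with its ring on the nut at (375,240) and its handle towards (320,180). The gripper is clear above it, and the weight at (302,214), gasket, beaker and the rest are where they were.

```bash
python3 -c "
from cell import manip
print(manip.finish_job())"
```

```text
the job is handed in; nothing more can be done
None
```

The nut is tightened to the click, and the wrench is lying flat on the lid with its ring on the nut. I handed the job in at about 24 s of the 72 s allowed.

- **Fitting:** I picked up the steel wrench by its black grip. The ring went down over the nut without catching; the only contact was a few newtons as it settled on the lid. I then let go and turned the handle clockwise with one finger of the open gripper.
- **Click:** The nut came up hard, with the push rising to about 8.5 N and then staying level as the handle broke over. I stopped at about 8.6–8.8° of break-over, going by the fitted ring and handle outlines, inside the 5–13° window. Tool travel past the level-off point suggests a bit more, about 9–10°. I then backed off until the force was zero and the handle had sprung straight, and lifted clear.
- **Last checks:** The handle is level (slope about 0.003) and nothing is touching the gripper. Every item I re-checked (weight, gasket, beaker, dish, bottles, spanner) was where it started, within detection noise.
- **Disagreements:** The nut-corner network pointed about 25° off the nut outline I fitted. I used the outline, and the ring fitted. Just before the final push, one rough depth estimate of the break-over read only 4.6°, while tool travel gave 7.8°.

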